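# Sweep the long socket bar off for the night

## Task

Kitchen closing time: switch off all four paddle switches of the long socket bar with a single drag of the fingertip along the row, folding the paddles flat one after another from the bar's left end, without lifting the hand away half-way. Leave both switches of the short bar standing up (on).

Things in the scene. Friction and masses are not known exactly. Their poses are not given: they have to be found in the camera images.
- long_bar: The long socket bar: white box 70 x 200 x 28 mm (x, y, z) screwed to the worktop, with a row of FOUR grey paddle switches and four round sockets behind them. Origin at the centre of its underside, z up, +y towards its left end as the robot sees it. The paddles' hinges lie in a row at bar x = -17 mm, z = 28 mm (the bar's top) and y = +63, +21, -21, -63 mm.
- short_bar: The short socket bar, of the same make and section but only 116 mm long, screwed down nearby, with TWO paddles (hinges at bar x = -17 mm, z = 28 mm, y = +21 and -21 mm). Origin and axes as on the long bar. Which of the bars is nearer the robot varies.
- long_paddle1 (a joint): Paddle 1 of the long bar, counted from its left (+y) end: plate 22 mm wide (bar x), 7 thick. 0 = upright (on), top 32 mm above the bar; 1.3 rad = folded flat towards bar -y (off), free end 12 mm above the bar. It folds that way only; stays where left up to about 0.5 rad, beyond that drops flat by itself; under 1 N at its top moves it.
- long_paddle2 (a joint): Paddle 2 of the long bar, counted from its left (+y) end: plate 22 mm wide (bar x), 7 thick. 0 = upright (on), top 32 mm above the bar; 1.3 rad = folded flat towards bar -y (off), free end 12 mm above the bar. It folds that way only; stays where left up to about 0.5 rad, beyond that drops flat by itself; under 1 N at its top moves it.
- long_paddle3 (a joint): Paddle 3 of the long bar, counted from its left (+y) end: plate 22 mm wide (bar x), 7 thick. 0 = upright (on), top 32 mm above the bar; 1.3 rad = folded flat towards bar -y (off), free end 12 mm above the bar. It folds that way only; stays where left up to about 0.5 rad, beyond that drops flat by itself; under 1 N at its top moves it.
- long_paddle4 (a joint): Paddle 4 of the long bar, counted from its left (+y) end: plate 22 mm wide (bar x), 7 thick. 0 = upright (on), top 32 mm above the bar; 1.3 rad = folded flat towards bar -y (off), free end 12 mm above the bar. It folds that way only; stays where left up to about 0.5 rad, beyond that drops flat by itself; under 1 N at its top moves it.
- short_paddle1 (a joint): Paddle 1 of the short bar, counted from its left (+y) end, made like those of the long bar: 0 upright (on), 1.3 rad folded flat (off).
- short_paddle2 (a joint): Paddle 2 of the short bar, counted from its left (+y) end, made like those of the long bar: 0 upright (on), 1.3 rad folded flat (off).
Mind the look-alikes: they are no part of the job. Leave any green look-alike of the short_bar alone.

How it is judged:
By the outcome, as a careful person would: the job done as asked, in the order asked, and still so for the second after the job is handed in, with the robot touching nothing.
It also fails if it takes over 32 s, if anything falls off the work surface, if the arm or the gripper's body presses on something with over 40 N, if the wrist force passes 120 N, or if a joint passes its speed limit or range.

## Robot

A 6-joint arm with a two-finger parallel gripper is mounted at the origin on a cart in front of the work surface, level with it; the furniture and walls round the work are solid. World frame = base frame: x ahead of the robot, y to its left, z up, the work surface at z = 0. Lengths are in mm, angles in rad, forces in N, time in s.
With the tool pointing down it reaches from about 400 to 925 mm from the base axis. Payload 12.5 kg.
Tool frame: the origin (TCP) lies at the centre of the arm's flange, where the gripper is bolted on; the fingertips stand 190 mm ahead of it and the grasp point (between the pads) lies 171 mm ahead of it (env.pinch_z is the distance from the TCP to the grasp point, in mm); z points along the fingers, y is the direction in which the jaws open and shut (so a half turn about z gives the same grasp; the last joint's range is limited). The gripper opens to 95 mm and grips with 3 to 60 N. Pads are 20 mm wide; open, the fingers measure 119 mm over their backs; the gripper's body (75 mm by 180 mm) begins 59 mm behind the grasp point.
Start: joints at [1.196, 0.491, 1.559, -0, 1.092, -0.106], TCP at [165.96, 602.563, 404.761] pointing down, gripper open.
Joint ranges: [-3.1, 3.1], [-0.84, 2.19], [0.05, 2.79], [-1.13, 4.28], [0.06, 2.93], [-2.69, 2.69]. Speed limits (rad/s): [2.22, 2.22, 2.79, 3.14, 3.14, 3.14].

## Interface

Orientations are given as a unit quaternion [x, y, z, w].
In Python, from bench import env gives the robot as it stands.
- The arm moves only by the shell command python3 -m inch 'ROWS' [FORCE]. ROWS is JSON, a list that holds one entry, the list of rows, each a list of 7 numbers: the turn, a rotation vector about the world's x, y, z in rad, then the shift along the world's x, y, z in m, then the opening, from -1 (shut) to 1 (fully open). A call has 1 to 5 rows; each row is the pose to reach, as a shift and turn from the pose commanded when the call began; what a row does not reach only later rows make up. A row lasts 1/10 s, in which the tool goes at most 50 mm and 8.59 degrees, less where a joint would pass 70% of its speed; a pose out of reach is approached as far as the arm can. A call with a gripper value outside its range is refused whole. The fingers move at their own pace and stop on an object; FORCE is the grip in N (left out, the last holds). Time passes only in rows, so rows that repeat a pose let the fingers close. It gives the time, the measured TCP pose, the force and the opening at its end, in the units of the state.
- env.observe(): the state, without advancing time (a new reading comes with each control period).
- env.camera(name): name is "side" or "top"; returns the picture (400x640x3 uint8, blue, green, red); there is no depth.
- env.camera_info(name): a dict with "K" (3x3 intrinsics, pixels), "R" (3x3) and "t" (3): a world point X has camera coordinates R X + t. Camera axes: x right, y down, z forward; pixel columns grow to the right and rows downward; lengths in mm; the calibration is good to about 2 mm. A picture is of the moment at which its call begins. camera_info takes no time and is no camera call.
- env.hand_in(): hands the job in, once; it reports no verdict.
The state is a dict: "t": time; "q": joint angles; "joint_velocities": joint speeds; "joint_torque": joint torques, N m; "eef_pos": TCP position; "ee_rot": TCP orientation; "contact_force": force on the tool from outside, world axes, zero at the start; "torque": the same for the moment, N m; "finger_gap": finger opening in mm.
Only numpy, scipy, OpenCV 4.12 (cv2) and the standard library are available. Lean on these libraries where they do the work, as an engineer would, in place of code of your own. Each camera call takes 0.05 s, during which the arm holds its last target.

## Working session

There is one attempt and no reset: what is moved stays moved. The work goes in short steps, Python scripts to look and compute and a shell command to move; the robot and the scene stay as the last step left them, time stands still between calls to the robot, and variables do not carry over. Pictures are saved under pics/ and viewed, and the job is handed in when it is done.

```bash
mkdir -p pics; ls; python3 - <<'E'
from bench import env
import cv2
for n in("side","top"):
    im=env.camera(n); cv2.imwrite(f"pics/{n}0.png",im)
    i=env.camera_info(n); print(n,i["K"],i["R"],i["t"])
o=env.observe(); print(o)
E
```

```text
pics
side [[498.05442819   0.         317.54555074]
 [  0.         498.05442819 198.23809368]
 [  0.           0.           1.        ]] [[ 0.92813555 -0.37203928  0.0122952 ]
 [-0.20993387 -0.55043188 -0.80805477]
 [ 0.30739579  0.74740318 -0.58897904]] [-486.36427862  150.5048374   693.96374936]
top [[407.02892741   0.         318.50309277]
 [  0.         407.02892741 202.72313448]
 [  0.           0.           1.        ]] [[ 0.01242192 -0.99914435 -0.03944944]
 [-0.99794584 -0.00990803 -0.06329248]
 [ 0.06284746  0.04015462 -0.99721502]] [ 37.83447849 516.23422823 850.81881214]
{'t': 0.1, 'q': array([ 1.19634069e+00,  4.91514590e-01,  1.55935703e+00, -3.55339344e-05,
        1.09168145e+00, -1.05666327e-01]), 'joint_velocities': array([ 0.00188214, -0.00098844, -0.00109518,  0.00037613,  0.00181452,
       -0.00140112]), 'joint_torque': array([ 2.75722770e-03, -6.13621616e+01, -2.58606809e+01,  6.93868403e-02,
        4.70121636e-02, -3.75844968e-05]), 'eef_pos': array([165.99369206, 602.54076545, 404.22141814]), 'ee_rot': array([ 1.33982310e-01,  9.90983607e-01, -4.70185878e-04, -9.88648388e-05]), 'contact_force': array([-0.41715096,  0.47409252,  0.51287966]), 'torque': array([-0.07144136,  0.01993778,  0.03142045]), 'finger_gap': 94.95428136290548}
```

View pics/side0.png

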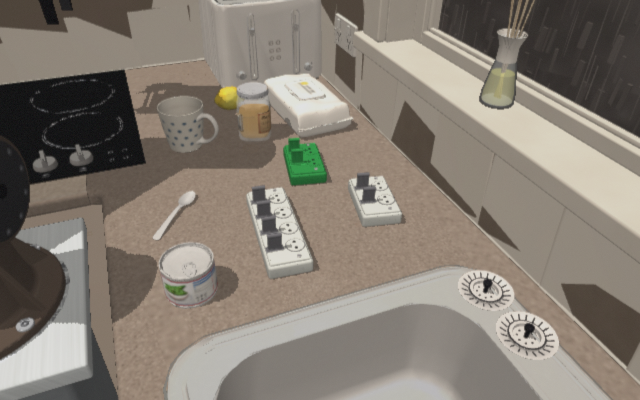

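View pics/top0.png

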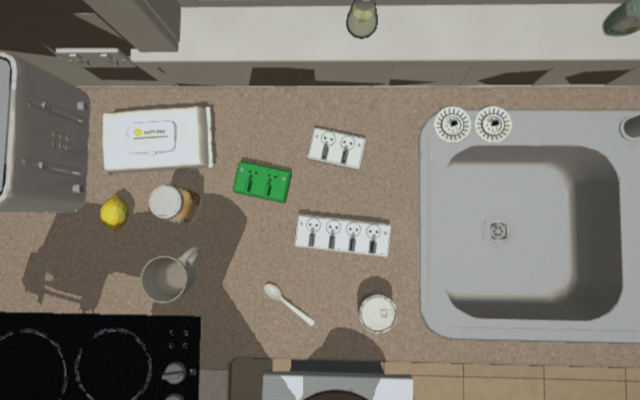

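Candidates: white four-paddle bar at top (343,235), which is the long bar. White two-paddle bar at top (336,147), the short bar. Green two-paddle look-alike at top (262,180), which I leave alone. I'll confirm this in enlarged crops.

```bash
python3 - <<'E'
import cv2
a=cv2.imread("pics/top0.png")[205:265,285:400]; cv2.imwrite("pics/ct.png",cv2.resize(a,None,fx=6.5,fy=6.5,interpolation=cv2.INTER_CUBIC))
a=cv2.imread("pics/side0.png")[175:280,235:415]; cv2.imwrite("pics/cs.png",cv2.resize(a,None,fx=4.4,fy=4.4,interpolation=cv2.INTER_CUBIC))
E
```

```text
(no output)
```

View pics/ct.png

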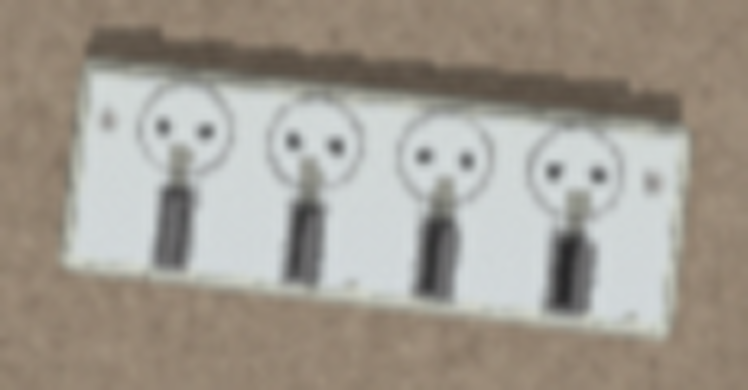

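View pics/cs.png

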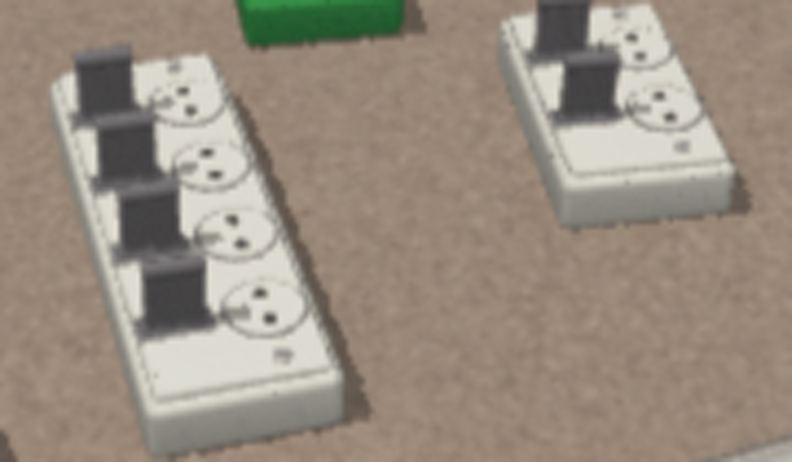

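The top crop shows the white long bar with four upright paddles. Its corners are at about (88,68), (690,127), (668,335) and (65,266) in crop pixels. The side crop agrees. Next I'll fit the pose.

```bash
cat > h.py <<'E'
import numpy as np
from bench import env
from scipy.optimize import least_squares
I={n:env.camera_info(n) for n in("side","top")}
def proj(n,X):
    i=I[n];c=np.asarray(X)@np.array(i["R"]).T+i["t"];p=c@np.array(i["K"]).T;return p[...,:2]/p[...,2:]
def w(p,B):
    c,s=np.cos(p[2]),np.sin(p[2]);B=np.asarray(B,float)
    return np.c_[p[0]+c*B[:,0]-s*B[:,1],p[1]+s*B[:,0]+c*B[:,1],B[:,2]]
E
python3 - <<'E'
from h import *
import cv2
C=np.array([[35,100,28],[35,-100,28],[-35,-100,28],[-35,100,28]])
px=np.array([[88,68],[690,127],[668,335],[65,266]])/6.5+[285,205]-.4
# side: bottom of near end: (155,452)/4.4 -> (-35,-100,0)  ; (345,415)->(35,-100,0); top-left far (52,85)->(-35,100,28); (208,57)->(35,100,28)
S=np.array([[-35,-100,0],[35,-100,0],[-35,100,28],[35,100,28]])
ps=np.array([[155,452],[343,415],[52,85],[208,57]])/4.4+[235,175]-.4
for use in("top","side","both"):
    def f(p):
        a=(proj("top",w(p,C))-px).ravel();b=(proj("side",w(p,S))-ps).ravel()
        return a if use=="top" else b if use=="side" else np.r_[a,b]
    r=least_squares(f,[450,-30,0]);print(use,r.x.round(3),np.round(r.fun,1))
p=r.x
for n in I:
    im=cv2.imread(f"pics/{n}0.png");k=5;
    x0,y0,x1,y1=(285,205,400,265) if n=="top" else (235,175,330,280)
    im=cv2.resize(im[y0:y1,x0:x1],None,fx=k,fy=k,interpolation=cv2.INTER_CUBIC)
    for y in(63,21,-21,-63):
        q=((proj(n,w(p,[[-28,y,28],[-6,y,28],[-6,y,60],[-28,y,60]]))-[x0,y0]+.5)*k).astype(int)
        cv2.polylines(im,[q],True,(0,0,255),1)
    for z in(0,28):
        q=((proj(n,w(p,[[35,100,z],[35,-100,z],[-35,-100,z],[-35,100,z]]))-[x0,y0]+.5)*k).astype(int);cv2.polylines(im,[q],True,(0,255,0),1)
    cv2.imwrite(f"pics/ov_{n}.png",im)
print(w(p,[[-17,y,28] for y in(120,63,21,-21,-63,-110)]).round(1))
E
```

```text
top [ 4.47723e+02 -7.76100e+00 -9.40000e-02] [-1.3 -1.6  1.2 -0.6  1.4  1.  -1.4  1.2]
side [ 4.49021e+02 -5.89600e+00 -8.80000e-02] [-0.6  2.7  1.7  1.9 -2.2 -3.7  1.  -3.4]
both [ 4.48423e+02 -7.03000e+00 -9.00000e-02] [-1.7 -1.7  0.8 -1.2  1.1  0.5 -1.7  1.  -0.9  3.3  1.5  2.5 -2.2 -3.3
  1.  -3. ]
[[ 442.3  114.    28. ]
 [ 437.1   57.2   28. ]
 [ 433.4   15.4   28. ]
 [ 429.6  -26.4   28. ]
 [ 425.8  -68.3   28. ]
 [ 421.6 -115.1   28. ]]
```

View pics/ov_top.png

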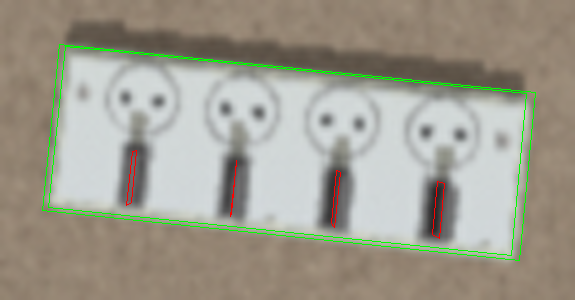

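View pics/ov_side.png

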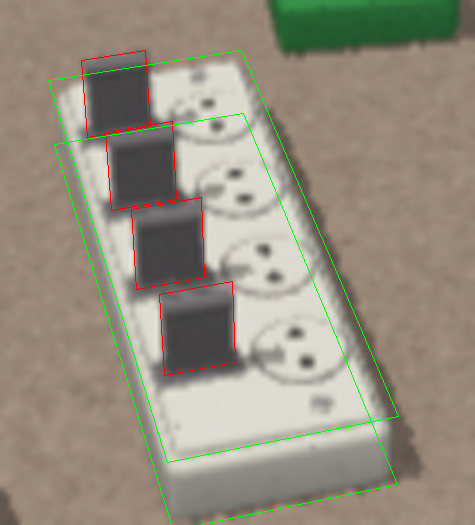

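The fit is good: the paddle outlines match in both views to about 2 mm. The bar origin is about (448,-7) with a yaw of -0.09 rad. The plan is to close the fingers, turn +0.179 rad, go above bar y=+110, descend to a tip height of z≈48, and drag along bar -y.

```bash
python3 -m inch '[[[0,0,0.036,0.024,-0.043,0,-1],[0,0,0.072,0.048,-0.087,0,-1],[0,0,0.107,0.072,-0.130,0,-1],[0,0,0.143,0.096,-0.174,0,-1],[0,0,0.179,0.120,-0.217,0,-1]]]' 20
```

```text
t: 0.6
eef_pos: [286.4, 383.7, 404.6]
ee_rot: [0.044, 0.999, -0.0, -0.0]
contact_force: [0.8, 0.0, 1.4]
finger_gap: 60.6
```

```bash
python3 -m inch '[[[0,0,0,0.024,-0.043,0,-1],[0,0,0,0.048,-0.086,0,-1],[0,0,0,0.072,-0.129,0,-1],[0,0,0,0.096,-0.172,0,-1],[0,0,0,0.120,-0.215,0,-1]]]' && python3 -m inch '[[[0,0,0,0.018,-0.033,0,-1],[0,0,0,0.036,-0.066,0,-1],[0,0,0,0.036,-0.066,-0.03,-1],[0,0,0,0.036,-0.066,-0.06,-1],[0,0,0,0.036,-0.066,-0.06,-1]]]'
```

```text
t: 1.1
eef_pos: [406.4, 168.6, 404.8]
ee_rot: [0.045, 0.999, 0.0, 0.0]
contact_force: [0.6, 0.5, -0.4]
finger_gap: 20.3
t: 1.6
eef_pos: [441.5, 104.1, 342.2]
ee_rot: [0.045, 0.999, -0.0, -0.003]
contact_force: [-0.6, 0.5, 0.1]
finger_gap: 0.6
```

```bash
python3 -m inch '[[[0,0,0,0,0,-0.030,-1],[0,0,0,0,0,-0.060,-1],[0,0,0,0,0.002,-0.080,-1],[0,0,0,0,0.002,-0.080,-1]]]' && python3 - <<'E'
from bench import env
import cv2
a=env.camera("side")[120:290,200:420]; cv2.imwrite("pics/s1.png",cv2.resize(a,None,fx=3.5,fy=3.5,interpolation=cv2.INTER_CUBIC))
E
```

```text
t: 2.0
eef_pos: [442.0, 106.9, 264.0]
ee_rot: [0.045, 0.999, -0.0, -0.001]
contact_force: [-1.0, -0.7, 0.4]
finger_gap: 0.5
```

View pics/s1.png

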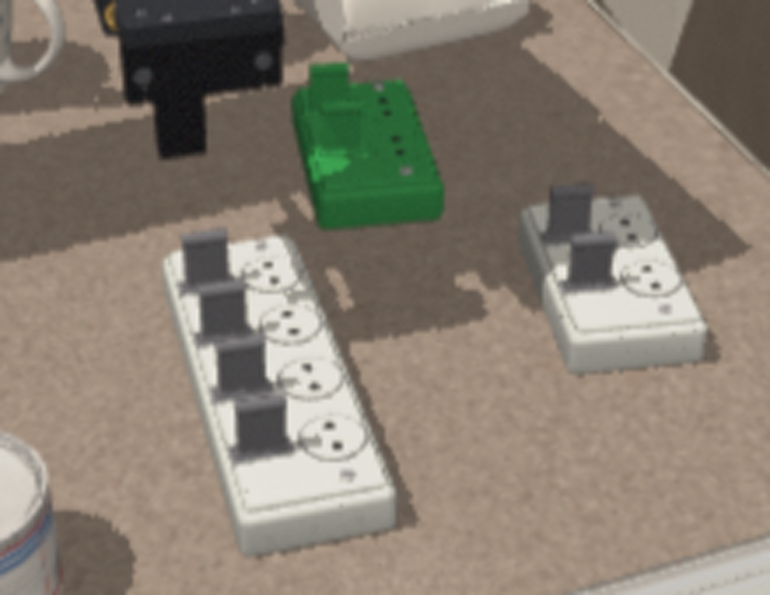

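The fingertip (crop (182,152)) is in line with the row, beyond paddle 1 (crop (205,260)). All paddles are still up. I'll descend and drag.

```bash
python3 -m inch '[[[0,0,0,0,0,-0.014,-1],[0,0,0,0,0,-0.027,-1],[0,0,0,-0.001,-0.012,-0.027,-1],[0,0,0,-0.002,-0.024,-0.027,-1],[0,0,0,-0.003,-0.036,-0.027,-1]]]' && python3 -m inch '[[[0,0,0,-0.001,-0.012,0,-1],[0,0,0,-0.002,-0.024,0,-1],[0,0,0,-0.003,-0.036,0,-1],[0,0,0,-0.004,-0.048,0,-1],[0,0,0,-0.005,-0.060,0,-1]]]' && python3 - <<'E'
from bench import env
import cv2
a=env.camera("side")[120:290,200:420]; cv2.imwrite("pics/s2.png",cv2.resize(a,None,fx=3.5,fy=3.5,interpolation=cv2.INTER_CUBIC))
E
```

```text
t: 2.55
eef_pos: [439.1, 69.4, 238.9]
ee_rot: [0.045, 0.999, 0.0, 0.001]
contact_force: [-0.1, 0.3, 0.8]
finger_gap: 0.5
t: 3.05
eef_pos: [433.9, 9.5, 237.8]
ee_rot: [0.045, 0.999, 0.0, -0.0]
contact_force: [0.2, 0.6, -0.0]
finger_gap: 0.5
```

View pics/s2.png

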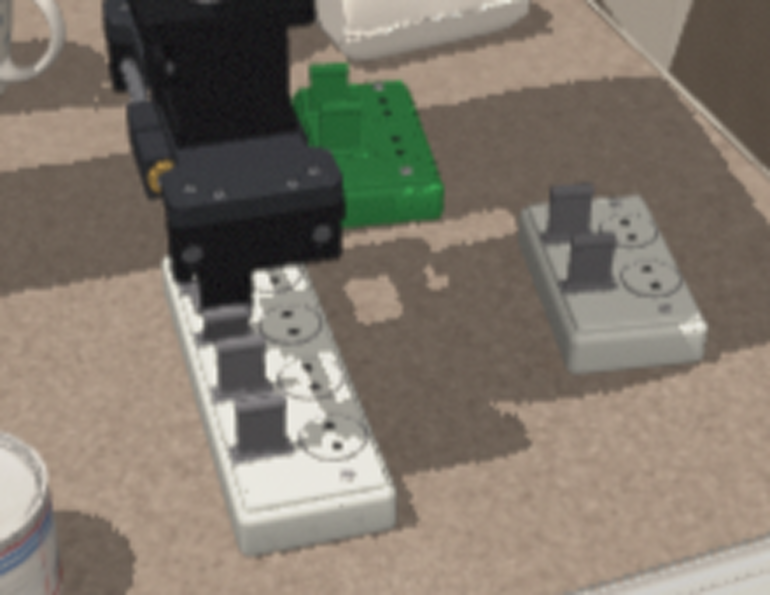

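Paddle 2 is folding under the finger (crop (225,320)). Paddles 3 and 4 are still up, and the contact forces are tiny. I'll continue the drag.

```bash
python3 -m inch '[[[0,0,0,-0.001,-0.012,0,-1],[0,0,0,-0.002,-0.024,0,-1],[0,0,0,-0.003,-0.036,0,-1],[0,0,0,-0.004,-0.048,0,-1],[0,0,0,-0.005,-0.060,0,-1]]]' && python3 -m inch '[[[0,0,0,-0.001,-0.012,0,-1],[0,0,0,-0.002,-0.024,0,-1],[0,0,0,-0.003,-0.036,0,-1],[0,0,0,-0.004,-0.048,0,-1],[0,0,0,-0.005,-0.060,0,-1]]]' && python3 -m inch '[[[0,0,0,0,-0.012,0,-1],[0,0,0,0,-0.012,0,-1],[0,0,0,0,-0.012,0.03,-1],[0,0,0,0,-0.012,0.06,-1],[0,0,0,0,-0.012,0.10,-1]]]' && python3 - <<'E'
from bench import env
import cv2
a=env.camera("side")[120:290,200:420]; cv2.imwrite("pics/s3.png",cv2.resize(a,None,fx=3.5,fy=3.5,interpolation=cv2.INTER_CUBIC))
E
```

```text
t: 3.6
eef_pos: [428.9, -50.5, 237.8]
ee_rot: [0.045, 0.999, 0.0, 0.0]
contact_force: [-0.1, 0.3, 0.9]
finger_gap: 0.4
t: 4.1
eef_pos: [423.9, -110.5, 237.8]
ee_rot: [0.045, 0.999, 0.0, 0.0]
contact_force: [-0.7, 0.5, 0.9]
finger_gap: 0.3
t: 4.6
eef_pos: [423.7, -121.2, 338.1]
ee_rot: [0.045, 0.999, 0.001, -0.001]
contact_force: [0.3, -0.4, 0.4]
finger_gap: 0.4
```

View pics/s3.png

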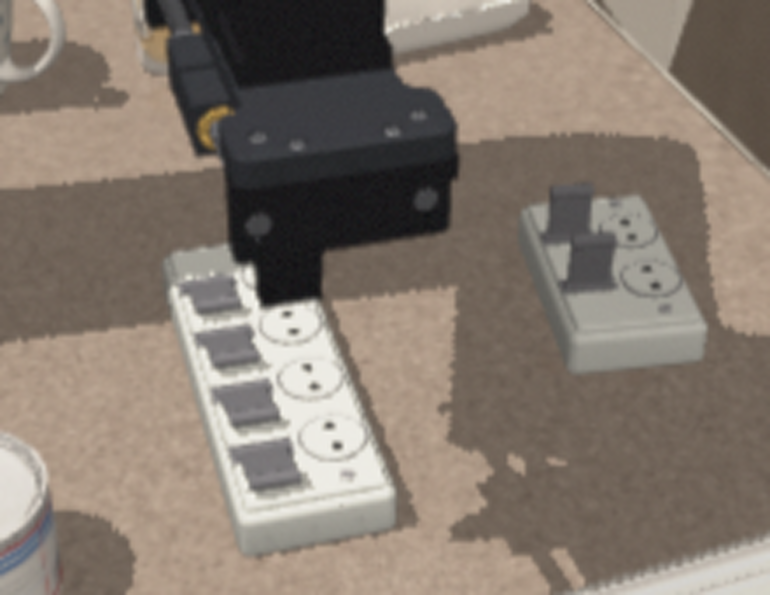

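All four long-bar paddles are flat (crop (212,295), (230,347), (248,403), (268,463)). Both short-bar paddles are upright (crop (570,212), (592,262)). I'll let the arm settle, then hand in.

```bash
python3 -m inch '[[[0,0,0,0,0,0,-1],[0,0,0,0,0,0,-1],[0,0,0,0,0,0,-1]]]' && python3 - <<'E'
from bench import env
print(env.hand_in())
E
```

```text
t: 4.95
eef_pos: [423.8, -121.3, 336.8]
ee_rot: [0.045, 0.999, 0.0, -0.001]
contact_force: [0.6, -1.0, -0.4]
finger_gap: 0.5
the job is handed in; nothing more can be done
None
```

All four paddles of the long bar are switched off. I closed the fingers and made one continuous drag along the row from the left end, at a fingertip height of about 48 mm. The hand was raised only after the tip had passed paddle 4.

In the last picture, from the side camera, all four long-bar paddles lie flat and both short-bar paddles stand up. The arm did not go near the green look-alike; its paddles were upright in the pictures taken before and during the drag, but the gripper hid it in the last one. Force readings stayed around 1 N, and the job was handed in at about 5 s with the hand well clear. I did not take a picture after the arm settled. One measurement disagreed: the bar looked about 3% smaller than its stated size in the pose fit. The paddle positions themselves agreed to about 2 mm.

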